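Unlock the bead index jig and hold its plunger out

TASK

The index disc of the bead jig has to be freed: pick up the small mallet and drive the jig's yellow-headed lock peg all the way down with it (with the mallet, not with the gripper), then put the mallet back on the bench clear of the jig. Then take the red knob, pull the sprung index plunger fully back out of its hole in the disc, and finish while still gripping the knob and holding the plunger fully back. Leave the other things on the bench where they are.

Things in the scene. Friction and masses are not known exactly. Their poses are not given: they have to be found in the camera images.
- index_jig: Jig bolted to the bench. Origin on the bench under the plunger axis; z up; own +x runs along the plunger from knob to disc (pull towards own -x). In own mm: green base x -60..105, y -60..80, 16 high; steel disc 84 wide, front face x 45, top z 104; bearing block x 57..93, top z 96; spring barrel x -57..-31, top z 114; peg housing 34 square at (-10,45), top z 70.
- plunger (a joint): Plunger travel, m: 0 = seated in the disc's hole, 0.020 = fully back at its stop. Its spring pulls it home with 4 N at 0 rising to 9 N at 0.020; it snaps home if let go. While the lock peg is up, the plunger's brass fork meets the peg's square bolt and it moves only 2 mm; with the peg down the fork passes round the peg's thin neck.
- knob_grip (a point): Point to grip on the plunger's red knob: centre of its waist on the plunger axis, 96 mm above the bench, 85 mm from the jig's origin along own -x when seated; moves with the plunger. The waist is a level cylinder 24 mm in diameter, 23 mm long along own x, between rims of 32 mm diameter; pinch it from above across own y. Free at both sides and below. Axes as the jig's.
- lock_peg (a joint): How far the lock peg is driven down, m: starts near 0 (up), 0.016 = fully down against its stop. It goes down stiffly (about 6 N, more if fast) and stays where it is driven.
- peg_top (a point): Centre of the top face of the lock peg's round yellow head, 26 mm in diameter, 10 mm thick; 130 mm above the bench when up, 114 mm when fully down; at own (-10, 45) mm of the jig. Moves with the peg. The fork and plunger beside it lie below 101 mm.
- mallet: Small mallet, 0.2 to 0.33 kg, standing on the white face of its head. Head: upright cylinder 32 mm in diameter, 60 mm high, white lower and orange upper face, dark steel between. Origin: centre of the lower (white, striking) face; z up. The wooden handle, 14 mm wide, 16 mm high, runs level from the head to 127 mm along own -x, its axis 30 mm above the lower face.
- mallet_grip (a point): Point on the axis of the mallet's handle 34 mm from the head's axis, a good place to grip: pinch from above across own y (14 mm). Axes as the mallet's.
- pink_jar: Bystander: jar of pink glass grains with black lid, 46 mm in diameter, 71 mm high, at the back; origin under its centre.
- frit_tin: Bystander: flat round grey tin, 50 mm in diameter, 24 mm high, at the back right; origin under its centre.
- rod_rest: Bystander: bent steel rest with six notches, 104 x 45 x 28 mm, on the left; origin under its centre.
Not all that is in view belongs to the job. There is more than one size of the index_jig; the job needs the larger.

How it is judged:
By the outcome, as a careful person would: the job done as asked, in the order asked, and still so for the second after the job is handed in, while the arm keeps its last pose, push and grip.
It also fails if it takes over 54 s, if anything falls off the work surface, if the arm or the gripper's body presses on something with over 40 N, if the wrist force passes 120 N, or if a joint passes its speed limit or range.

ROBOT

A 6-joint arm with a two-finger parallel gripper is mounted at the origin on the work surface; the furniture and walls round the work are solid. World frame = base frame: x ahead of the robot, y to its left, z up, the work surface at z = 0. Lengths are in mm, angles in rad, forces in N, time in s.
With the tool pointing down it reaches from about 350 to 725 mm from the base axis. Payload 4.3 kg.
Tool frame: the origin (TCP) lies midway between the tips of the shut fingers; the grasp point (between the pads) lies 19 mm behind it; z points along the fingers, y is the line along which they close (so a half turn about z gives the same grasp; the last joint's range is limited). The gripper opens to 85 mm and grips with 20 to 120 N. Pads are 22 mm wide; open, the fingers measure 114 mm over their backs; the gripper's body (76 mm by 85 mm) begins 54 mm behind the grasp point. The pads swing forward as they close: fully open they stand 13 mm farther back than shut.
Start: joints at [1.12, 0.377, 0.081, 1.274, 0, 1.46], TCP at [192.197, 541.966, 231.329] pointing down, gripper open.
Joint ranges: [-2.72, 2.72], [-0.84, 1.66], [-1.02, 1.22], [-1.77, 2.12], [-1.37, 1.28], [-3.14, 3.14]. Speed limits (rad/s): [2.57, 2.57, 3.14, 3.14, 3.14, 3.14].

INTERFACE

Orientations are given as a 3x3 rotation matrix whose columns are the frame's x, y, z axes.
In Python, from plant import sense, get_image, calibration, job_done gives the robot as it stands.
- The arm moves only by the tool play_rows, never from a script. Its argument "rows" is a list of rows, each a list of 7 numbers: the turn, a rotation vector about the tool's x, y, z in rad, then the shift along the tool's x, y, z in mm, then the opening in per cent of the stroke, from 0 (shut) to 100 (fully open). In form: [[ax, ay, az, dx, dy, dz, hand], ...]. A call has 1 to 10 rows; each row is the pose to reach, as a shift and turn from the pose commanded when the call began, along the tool's axes at that moment; what a row does not reach only later rows make up. A row lasts 1/10 s, in which the tool goes at most 50 mm and 8.59 degrees, less where a joint would pass 70% of its speed; a pose out of reach is approached as far as the arm can. A call with a gripper value outside its range is refused whole. The fingers move at their own pace and stop on an object; "squeeze" is the grip in N (left out, the last holds). Time passes only in rows, so rows that repeat a pose let the fingers close. It gives the time, the measured TCP pose, the force, the opening and the grip force at its end, in the units of the state.
- sense(): the state, without advancing time (a new reading comes with each control period).
- get_image(name): name is "scene" or "side" or "wrist"; returns the picture (384x512x3 uint8, red, green, blue); there is no depth.
- calibration(name): a dict with "fov_y" (degrees; the focal length in pixels is half the picture's height over the tangent of half this angle, whatever the lens; pixels are square), "cx", "cy" (the principal point, pixels), "extrinsics" (4x4, takes a point from world to camera coordinates); the wrist camera has in their place "T_tool_cam" (4x4, takes a point from camera to tool coordinates, whose origin is the TCP and whose axes are the flange's). Camera axes: x right, y up, looking along -z (the intrinsics and any distortion apply to the point x, -y, -z); pixel columns grow to the right and rows downward; lengths in mm; the calibration is good to about 2 mm. A picture is of the moment at which its call begins: read the wrist's pose just before it. calibration takes no time and is no camera call.
- job_done(): hands the job in; it is judged then, once.
The state is a dict: "clock": time; "qpos": joint angles; "qvel": joint speeds; "joint_efforts": joint torques, N m; "tool_pos": TCP position; "eef_rot": TCP orientation; "ft_force": force on the tool from outside, world axes, zero at the start; "ft_torque": the same for the moment, N m; "width": finger opening in mm; "grip_force": force on a finger pad.
Only numpy, scipy, OpenCV 4.12 (cv2) and the standard library are available. Lean on these libraries where they do the work, as an engineer would, in place of code of your own. Each camera call takes 0.05 s, during which the arm holds its last target. There are 200 camera calls.

## Working session

There is one attempt and no reset: what is moved stays moved. The work goes in short steps, Python scripts to look and compute and a tool call to move; the robot and the scene stay as the last step left them, time stands still between calls to the robot, and variables do not carry over. Pictures are saved under pics/ and viewed, at most 10 in all, crops included, and the job is handed in when it is done.

Besides the shell and the picture viewer there is one more tool, called after ">>>" in YAML: its name, and indented under it one key for each argument. play_rows: Moves the arm, as the interface text tells. Its arguments: {"type":"object","properties":{"rows":{"type":"array"},"squeeze":{"type":"number"}},"required":["rows"]}

```bash
mkdir -p pics; ls
python3 - <<'E'
from plant import *
import cv2,numpy as np
ims=[get_image(n) for n in("scene","side")]
for n,i in zip(("scene","side"),ims): cv2.imwrite(f"pics/{n}0.png",i[:,:,::-1])
for n in("scene","side","wrist"): print(n,{k:np.round(v,3).tolist() if hasattr(v,'__len__') and not isinstance(v,str) else v for k,v in calibration(n).items()})
s=sense();print(s['eef_rot'],s['width'],s['ft_force'],s['clock'])
E
```

```text
pics
scene {'fov_y': 52.10612006661589, 'cx': 252.4633859881034, 'cy': 187.51914888708916, 'extrinsics': [[-0.991, -0.137, -0.001, 451.881], [0.104, -0.758, 0.644, -161.465], [-0.089, 0.638, 0.765, -942.217], [0.0, 0.0, 0.0, 1.0]]}
side {'fov_y': 56.200871525584034, 'cx': 250.0235008410436, 'cy': 188.4602984814353, 'extrinsics': [[0.659, -0.752, -0.002, -370.987], [0.514, 0.448, 0.732, -265.7], [-0.55, -0.483, 0.681, -730.113], [0.0, 0.0, 0.0, 1.0]]}
wrist {'fov_y': 68.59567352105387, 'cx': 255.72199028141216, 'cy': 187.50827700051354, 'T_tool_cam': [[0.0, 0.966, 0.26, 64.801], [1.0, -0.0, 0.0, -0.468], [0.0, 0.26, -0.966, -142.823], [0.0, 0.0, 0.0, 1.0]]}
[[-9.42488986e-01  3.34236243e-01 -8.03777144e-04]
 [ 3.34237149e-01  9.42487533e-01 -1.66666571e-03]
 [ 2.00489853e-04 -1.83946625e-03 -9.99998288e-01]] 85.39883364176373 [-0.96361307 -0.05371765  0.40377852] 0.1
```

View pics/scene0.png

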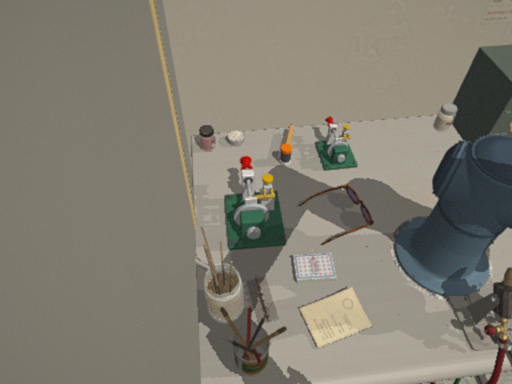

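View pics/side0.png

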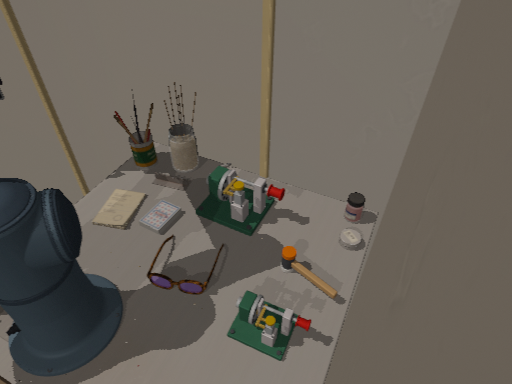

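The scene view has two jigs. One is at about (255,215), with its red knob at (246,161) and yellow head at (268,180). The other is at (336,152), with its knob at (329,120) and head at (346,129). The same two appear in the side view at (238,195) and (265,322). I'll measure both by triangulation. The mallet is at scene (286,152) and side (289,256).

```bash
cat > h.py <<'E'
from plant import *
import cv2,numpy as np
def ray(n,u,v,T=None):
    c=calibration(n); f=192/np.tan(np.radians(c['fov_y'])/2)
    d=np.array([(u-c['cx'])/f,-(v-c['cy'])/f,-1.0])
    if n=='wrist': M=T@np.array(c['T_tool_cam'])
    else: M=np.linalg.inv(np.array(c['extrinsics']))
    d=M[:3,:3]@d; return M[:3,3],d/np.linalg.norm(d)
def plane(n,u,v,z,T=None):
    o,d=ray(n,u,v,T); return o+d*(z-o[2])/d[2]
def tri(a,b):
    (o,d),(p,e)=a,b
    A=np.stack([d,-e],1); t=np.linalg.lstsq(A,p-o,rcond=None)[0]
    x,y=o+d*t[0],p+e*t[1]; return (x+y)/2,np.linalg.norm(x-y)
def tool():
    s=sense(); T=np.eye(4); T[:3,:3]=s['eef_rot']; T[:3,3]=s['tool_pos']; return T
def blobs(im,lo,hi,amin=12):
    h=cv2.cvtColor(im,cv2.COLOR_RGB2HSV); m=cv2.inRange(h,lo,hi)
    n,l,s,c=cv2.connectedComponentsWithStats(m)
    return [(int(s[i,4]),*np.round(c[i],1),s[i,:4].tolist()) for i in range(1,n) if s[i,4]>=amin],m
COL=dict(red=((0,200,110),(5,255,255)),yellow=((19,190,120),(30,255,255)),orange=((8,200,120),(17,255,255)),wood=((10,100,100),(19,200,255)),green=((65,80,20),(90,255,140)))
E
python3 - <<'E'
from h import *
for n in("scene","side"):
    im=cv2.imread(f"pics/{n}0.png")[:,:,::-1].copy()
    for k in COL: print(n,k,blobs(im,*COL[k])[0])
    b=cv2.resize(im[80:280,180:380] if n=='scene' else im[150:370,190:390],None,fx=3,fy=2.7 if n=='side' else 3,interpolation=cv2.INTER_CUBIC) if 0 else None
a=cv2.imread("pics/scene0.png")[110:260,200:370]
b=cv2.imread("pics/side0.png")[150:360,190:390]
cv2.imwrite("pics/crop.png",np.hstack([cv2.resize(a,(400,353)),cv2.resize(b,(400,420))[:353]]) )
E
```

```text
scene red [(23, np.float64(329.3), np.float64(119.5), [327, 117, 5, 6]), (90, np.float64(245.6), np.float64(162.1), [241, 157, 11, 12])]
scene yellow [(17, np.float64(346.1), np.float64(126.6), [344, 125, 5, 4]), (70, np.float64(267.5), np.float64(178.2), [263, 174, 10, 9])]
scene orange [(84, np.float64(285.7), np.float64(148.4), [281, 144, 10, 10])]
scene wood [(97, np.float64(289.6), np.float64(135.1), [285, 124, 9, 27]), (19, np.float64(351.6), np.float64(230.3), [347, 229, 11, 4]), (15, np.float64(510.5), np.float64(274.7), [510, 271, 2, 8]), (13, np.float64(210.6), np.float64(282.8), [209, 280, 4, 6]), (14, np.float64(502.5), np.float64(328.2), [500, 326, 6, 6])]
scene green [(632, np.float64(335.2), np.float64(156.0), [316, 141, 41, 29]), (1885, np.float64(253.5), np.float64(225.4), [226, 192, 60, 57]), (13, np.float64(245.4), np.float64(368.1), [243, 365, 6, 6]), (17, np.float64(456.9), np.float64(380.8), [455, 379, 5, 5])]
side red [(109, np.float64(275.3), np.float64(191.5), [268, 186, 16, 12]), (112, np.float64(303.0), np.float64(323.0), [296, 317, 15, 13])]
side yellow [(69, np.float64(237.7), np.float64(184.6), [233, 181, 11, 9]), (72, np.float64(269.7), np.float64(319.8), [265, 316, 10, 9])]
side orange [(143, np.float64(288.4), np.float64(252.3), [282, 246, 14, 14])]
side wood [(421, np.float64(314.3), np.float64(279.2), [291, 263, 46, 35])]
side green [(69, np.float64(142.5), np.float64(156.4), [136, 151, 15, 11]), (1612, np.float64(229.2), np.float64(206.6), [196, 166, 78, 70]), (1514, np.float64(256.8), np.float64(329.2), [228, 291, 67, 69]), (56, np.float64(274.5), np.float64(306.6), [264, 302, 21, 10])]
```

View pics/crop.png

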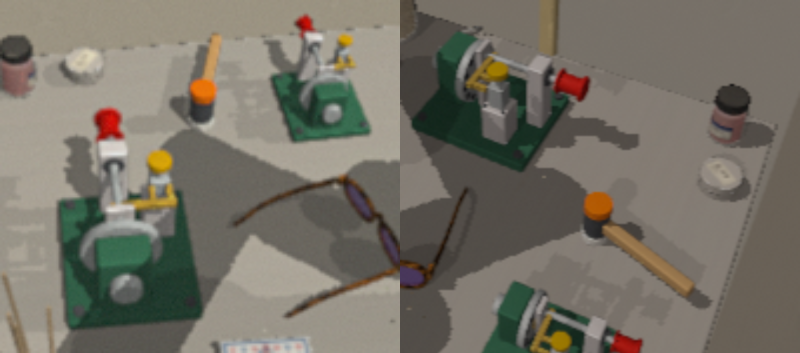

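The crop shows the left jig (knob at scene (246,162), head at (268,178)) to be clearly larger than the right one. It fits the description, and the triangulated heights should confirm it. The mallet head is at scene (286,148), and its handle runs towards the back.

Run:
```python
from h import *
np.set_printoptions(precision=1,suppress=True)
P={}
for k,a,b in [("redL",(245.6,162.1),(275.3,191.5)),("yelL",(267.5,178.2),(237.7,184.6)),("redS",(329.3,119.5),(303,323)),("yelS",(346.1,126.6),(269.7,319.8)),("orange",(285.7,148.4),(288.4,252.3))]:
    P[k]=tri(ray("scene",*a),ray("side",*b)); print(k,P[k])
for k in("L","S"):
    d=P["red"+k][0]-P["yel"+k][0]; print(k,"dist red-yel xy",np.hypot(*d[:2]), "expected",np.hypot(75,45),"/ rim-centre variations")
# handle: ends at axis z 38 top
for n in("scene","side"):
    im=cv2.imread(f"pics/{n}0.png")[:,:,::-1].copy()
    m=blobs(im,*COL['wood'])[1]; x0,x1,y0,y1=(283,300,120,155) if n=="scene" else (288,340,258,302)
    ys,xs=np.nonzero(m[y0:y1,x0:x1]); pts=np.stack([xs+x0,ys+y0],1).astype(np.float32)
    vx,vy,cx,cy=cv2.fitLine(pts,cv2.DIST_L2,0,.01,.01).ravel()
    t=(pts-[cx,cy])@[vx,vy]
    e=[plane(n,cx+vx*q,cy+vy*q,32) for q in(t.min(),t.max())]; print(n,e,np.degrees(np.arctan2(*(e[1]-e[0])[[1,0]])),np.linalg.norm(e[1]-e[0]))
# green base corners of large jig
for n,u in(("scene",1885),("side",1612)):
    im=cv2.imread(f"pics/{n}0.png")[:,:,::-1].copy(); m=blobs(im,*COL['green'])[1]
    nn,l,s,c=cv2.connectedComponentsWithStats(m); i=[j for j in range(nn) if s[j,4]==u][0]
    w=np.argwhere(l==i)[:,::-1]
    g=np.array([plane(n,*p,16)[:2] for p in w]).astype(np.float32)
    print(n,"base rect (z=16)",cv2.minAreaRect(g))
```

```text
redL (array([ 492.2, -145.4,   98.5]), np.float64(4.498416909566233))
yelL (array([430.2, -78.8, 122.3]), np.float64(1.2491867895772888))
redS (array([ 278.3, -379.9,   67.9]), np.float64(4.324222005063104))
yelS (array([ 234.4, -335.3,   85.5]), np.float64(1.2781007446223653))
orange (array([ 397. , -258.3,   52.1]), np.float64(1.7760175804654978))
L dist red-yel xy 90.93946350584244 expected 87.46427842267951 / rim-centre variations
S dist red-yel xy 62.621401715589634 expected 87.46427842267951 / rim-centre variations
scene [array([ 394.4, -259.1,   32. ]), array([ 389.8, -388.1,   32. ])] -92.08319743631733 129.04071821196015
side [array([ 392.6, -271.6,   32. ]), array([ 385.4, -385.4,   32. ])] -93.62772146571999 114.07092365785634
scene base rect (z=16) ((457.35711669921875, -34.098907470703125), (136.3820343017578, 167.25210571289062), 13.61845874786377)Traceback (most recent call last):
  File "<stdin>", line 21, in <module>
  File "h.py", line 10, in plane
    o,d=ray(n,u,v,T); return o+d*(z-o[2])/d[2]
        ~~~^^^^^^^^^
  File "h.py", line 4, in ray
    c=calibration(n); f=192/np.tan(np.radians(c['fov_y'])/2)
ValueError: time passes only in moves, steps and waits
```

Heights and sizes fit. The left jig has knob z 98 and peg 122, so it is the larger one; the other is about 0.7 times its size. Next I go over for a close wrist view, passing high and away from the brush jars.

```bash
cat >> h.py <<'E'
from functools import lru_cache
calibration=lru_cache(None)(calibration)
from scipy.spatial.transform import Rotation as R
def rel(p,yaw_y):
    "tool-frame rotvec, shift from the present pose to TCP p, tool down, tool y at yaw_y deg"
    T=tool(); a=np.radians(yaw_y); y=np.array([np.cos(a),np.sin(a),0]); z=np.array([0,0,-1.]); 
    G=np.stack([np.cross(y,z),y,z],1)
    return np.round(R.from_matrix(T[:3,:3].T@G).as_rotvec(),3),np.round(T[:3,:3].T@(np.array(p)-T[:3,3]),1)
E
python3 - <<'E'
from h import *
np.set_printoptions(precision=1,suppress=True)
print("jar1",plane("scene",222,305,0),plane("side",183,165,0),"top",tri(ray("scene",205,230),ray("side",171,87)))
print("jar2",plane("scene",252,365,0),plane("side",145,160,0))
print(rel([400,330,330],70.5),rel([420,0,330],20),rel([410,-180,300],-3)); print(sense()['clock'])
E
```

```text
jar1 [496.6 195.4   0. ] [482.1 199.5   0. ] top (array([496.6, 189.3, 265. ]), np.float64(34.98030353348291))
jar2 [414.2 309.9   0. ] [421.1 306.6   0. ]
(array([-0., -0., -0.]), array([-266.7, -129.9,  -99.4])) (array([-0. ,  0. ,  0.9]), array([-395.9, -434.2,  -98.8])) (array([-0. ,  0. ,  1.3]), array([-446.6, -607.2,  -68.5]))
0.1
```

>>> play_rows:
  rows:
    - [0,0,0,0,0,-50,100]
    - [0,0,0,0,0,-99,100]
    - [0,0,0,-196,-230,-99,100]
    - [0,0,0,-196,-230,-99,100]
    - [0,0,0,-196,-230,-99,100]
    - [0,0,0,-196,-230,-99,100]
    - [0,0,0,-196,-230,-99,100]
    - [0,0,0,-196,-230,-99,100]
    - [0,0,0,-196,-230,-99,100]
    - [0,0,0,-196,-230,-99,100]

```text
clock: 1.1
tool_pos: [300.3, 258.6, 330.2]
eef_rot: [[-0.941, 0.338, -0.0], [0.338, 0.941, 0.0], [0.0, 0.0, -1.0]]
ft_force: [0.9, 0.8, 0.0]
width: 85.3
grip_force: 0.0
```

Run:
```python
from h import *
print(sense()['tool_pos'],sense()['qpos']);print(rel([380,0,330],20),rel([410,-180,300],-3)); print(sense()['clock'])
```

```text
[300.31415833 258.62967465 330.18629699] [ 5.50166555e-01  3.00502821e-03 -1.29511477e-01  1.43841528e+00
  4.91168577e-04  8.94429476e-01]
(array([-0.   , -0.001,  0.877]), array([-1.623e+02, -2.166e+02,  1.000e-01])) (array([-0.000e+00, -1.000e-03,  1.279e+00]), array([-251.3, -375.9,   30. ]))
1.1
```

>>> play_rows:
  rows:
    - [0,0,0.14,-28,-38,0,100]
    - [0,0,0.28,-56,-75,0,100]
    - [0,0,0.42,-85,-112,0,100]
    - [0,0,0.56,-113,-150,0,100]
    - [0,0,0.7,-140,-187,0,100]
    - [0,0,0.84,-165,-224,0,100]
    - [0,0,0.98,-190,-262,5,100]
    - [0,0,1.12,-212,-300,10,100]
    - [0,0,1.2,-234,-340,20,100]
    - [0,0,1.28,-251,-376,30,100]

```text
clock: 2.1
tool_pos: [412.4, -179.5, 299.6]
eef_rot: [[0.051, 0.999, 0.001], [0.999, -0.051, 0.0], [0.0, 0.001, -1.0]]
ft_force: [1.2, -0.1, -1.1]
width: 85.5
grip_force: 0.0
```

>>> play_rows:
  rows:
    - [0,0,0,0,0,0,100]
    - [0,0,0,0,0,0,100]
    - [0,0,0,0,0,0,100]
    - [0,0,0,0,0,0,100]

```text
clock: 2.5
tool_pos: [411.4, -177.0, 300.8]
eef_rot: [[0.047, 0.999, 0.001], [0.999, -0.047, 0.0], [0.0, 0.001, -1.0]]
ft_force: [-0.1, 0.4, -0.1]
width: 85.3
grip_force: 0.0
```

Run:
```python
from h import *
T=tool(); im=get_image("wrist"); np.save("T1.npy",T); print(T.round(3),np.abs(sense()['qvel']).max())
cv2.imwrite("pics/w1.png",im[:,:,::-1])
for k in COL: print(k,blobs(im,*COL[k],30)[0])
```

```text
[[ 4.70000e-02  9.99000e-01  1.00000e-03  4.11361e+02]
 [ 9.99000e-01 -4.70000e-02  0.00000e+00 -1.77038e+02]
 [ 0.00000e+00  1.00000e-03 -1.00000e+00  3.00751e+02]
 [ 0.00000e+00  0.00000e+00  0.00000e+00  1.00000e+00]] 0.007946096742216083
red []
yellow []
orange []
wood [(38, np.float64(103.6), np.float64(127.6), [99, 122, 10, 12]), (53, np.float64(116.8), np.float64(144.4), [109, 138, 16, 13]), (782, np.float64(247.1), np.float64(235.9), [237, 205, 21, 79])]
green [(4892, np.float64(262.4), np.float64(56.8), [219, 0, 105, 128]), (1779, np.float64(322.1), np.float64(59.0), [304, 15, 39, 92]), (103, np.float64(261.9), np.float64(62.3), [257, 56, 11, 14]), (2086, np.float64(167.2), np.float64(227.6), [124, 197, 78, 66])]
```

View pics/w1.png

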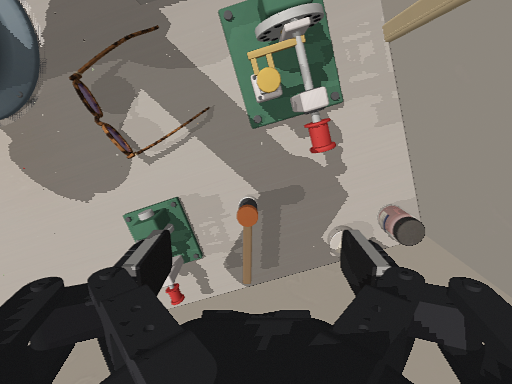

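The wrist view shows the peg head at (268,79), the large knob at (320,135) and the mallet's orange face at (247,215), with its handle running down to (248,284). The small jig is at (165,230).

```bash
cat >> h.py <<'E'
W=dict(red=((0,170,60),(6,255,255)),red2=((174,170,60),(180,255,255)),yellow=((20,140,110),(30,255,255)),orange=((6,170,90),(15,255,255)),wood=((8,90,60),(20,200,255)))
E
python3 - <<'E'
from h import *
np.set_printoptions(precision=1,suppress=True)
im=cv2.imread("pics/w1.png")[:,:,::-1].copy(); T=np.load("T1.npy")
h=cv2.cvtColor(im,cv2.COLOR_RGB2HSV)
for p in [(268,79),(320,135),(247,215),(248,250)]: print(p,h[p[1],p[0]])
for k in W: print(k,blobs(im,*W[k],30)[0])
m=blobs(im,*W['wood'])[1]; m[:228]=0; m[286:]=0; m[:,:235]=0; m[:,262:]=0
g=np.array([plane("wrist",*p[::-1],38,T)[:2] for p in np.argwhere(m)]).astype(np.float32)
print("handle top",cv2.minAreaRect(g),cv2.fitLine(g,cv2.DIST_L2,0,.01,.01).ravel())
E
```

```text
(268, 79) [ 21 144 211]
(320, 135) [  1 178 200]
(247, 215) [ 11 175 160]
(248, 250) [ 15 103 136]
red [(614, np.float64(320.0), np.float64(136.1), [305, 118, 31, 35]), (199, np.float64(175.3), np.float64(294.5), [166, 284, 18, 21])]
red2 []
yellow [(457, np.float64(268.4), np.float64(79.3), [257, 67, 24, 26])]
orange [(352, np.float64(247.3), np.float64(215.1), [238, 205, 20, 22])]
wood [(268, np.float64(269.6), np.float64(52.0), [247, 38, 49, 39]), (182, np.float64(92.9), np.float64(60.3), [73, 44, 42, 32]), (65, np.float64(102.6), np.float64(126.2), [95, 120, 15, 14]), (58, np.float64(175.6), np.float64(129.5), [163, 121, 26, 17]), (37, np.float64(125.5), np.float64(142.8), [119, 135, 13, 17]), (71, np.float64(116.9), np.float64(144.2), [109, 137, 16, 15]), (34, np.float64(131.0), np.float64(154.5), [125, 152, 13, 6]), (859, np.float64(246.9), np.float64(236.7), [237, 204, 21, 80])]
handle top ((390.91143798828125, -334.26904296875), (97.41665649414062, 12.706868171691895), 86.64387512207031) [   0.1    1.   390.7 -332.3]
```

Run:
```python
from h import *
np.set_printoptions(precision=3,suppress=True)
im=cv2.imread("pics/w1.png")[:,:,::-1].copy(); T=np.load("T1.npy")
def g(k,z,y0=0,y1=384):
    m=blobs(im,*W[k])[1]; m[:y0]=0; m[y1:]=0
    n,l,s,c=cv2.connectedComponentsWithStats(m); i=1+s[1:,4].argmax()
    return np.array([plane("wrist",*p[::-1],z,T)[:2] for p in np.argwhere(l==i)]).astype(np.float32)
pk=g('red',96); pp=g('yellow',130); po=g('orange',60)
for n,q in(("knob",pk),("peg",pp),("orange",po)): print(n,q.mean(0),cv2.minAreaRect(q),cv2.minEnclosingCircle(q))
m=blobs(im,*W['wood'])[1]; m[:228]=0; m[286:]=0; m[:,:235]=0; m[:,262:]=0
q=np.array([plane("wrist",*p[::-1],38,T)[:2] for p in np.argwhere(m)]).astype(np.float32)
v=cv2.fitLine(q,cv2.DIST_L2,0,.01,.01).ravel(); t=(q-v[2:])@v[:2]; print("handle ends",v[2:]+v[:2]*t.min(),v[2:]+v[:2]*t.max(), "yaw",np.degrees(np.arctan2(v[1],v[0])))
# tri of peg with fixed cams
w=ray("wrist",268.4,79.3,T); print(tri(w,ray("scene",267.5,178.2)),tri(w,ray("side",237.7,184.6)))
w=ray("wrist",247.3,215.1,T); print(tri(w,ray("scene",285.7,148.4)),tri(w,ray("side",288.4,252.3)))
# green base
m=blobs(im,*COL['green'])[1]; m[135:]=0; m[:,:200]=0
q=np.array([plane("wrist",*p[::-1],16,T)[:2] for p in np.argwhere(m)]).astype(np.float32); print("base",cv2.minAreaRect(q))
```

```text
knob [ 492.238 -144.624] ((492.5596008300781, -144.43017578125), (30.2858829498291, 37.71098327636719), 13.538081169128418) ((492.3193664550781, -143.38401794433594), 22.468324661254883)
peg [429.968 -80.191] ((429.980712890625, -80.2928466796875), (23.531747817993164, 24.10990333557129), 22.841041564941406) ((429.7477111816406, -80.29055786132812), 12.480062484741211)
orange [ 396.304 -256.194] ((396.5136413574219, -257.0008239746094), (32.4032096862793, 27.640892028808594), 87.2961654663086) ((395.9755554199219, -256.48919677734375), 16.731592178344727)
handle ends [ 387.043 -382.886] [ 394.112 -285.585] yaw 85.84429
(array([430.576, -79.369, 122.13 ]), np.float64(0.4530273813227118)) (array([430.021, -78.989, 122.038]), np.float64(1.0032211458107114))
(array([ 396.85 , -258.935,   52.388]), np.float64(1.8352647747769044)) (array([ 395.755, -258.646,   52.927]), np.float64(0.5824608062907021))
base ((456.6119689941406, -40.807533264160156), (137.2818145751953, 162.4846649169922), 13.509393692016602)
```

Measurements agree with the given sizes. The handle ends 127 mm from the head axis, and the peg and knob sit apart as specified for jig yaw 103.5°. Now the moves to grasp the mallet.

Run:
```python
from h import *
np.set_printoptions(precision=3,suppress=True)
print(*rel([393.7,-291,100],-4),*rel([393.7,-291,12],-4))
```

```text
[0.001 0.    0.023] [-114.5  -12.4  200.8] [0.001 0.    0.023] [-114.5  -12.5  288.8]
```

>>> play_rows:
  rows:
    - [0,0,0.02,-38,-4,30,60]
    - [0,0,0.023,-76,-8,60,60]
    - [0,0,0.023,-114,-12,85,60]
    - [0,0,0.023,-114.5,-12.4,130,60]
    - [0,0,0.023,-114.5,-12.4,170,60]
    - [0,0,0.023,-114.5,-12.4,200,60]
    - [0,0,0.023,-114.5,-12.4,200,60]
    - [0,0,0.023,-114.5,-12.4,200,60]
    - [0,0,0.023,-114.5,-12.4,200,60]

```text
clock: 3.45
tool_pos: [394.4, -293.2, 102.5]
eef_rot: [[0.072, 0.997, 0.003], [0.997, -0.072, -0.003], [-0.002, 0.003, -1.0]]
ft_force: [-0.2, -0.8, 1.0]
width: 51.2
grip_force: 0.0
```

Run:
```python
from h import *
np.set_printoptions(precision=3,suppress=True)
print(*rel([393.7,-291,12],-4)); T=tool(); im=get_image("wrist")
print(sense()['tool_pos'],sense()['width'],np.abs(sense()['qvel']).max())
cv2.imwrite("pics/w2.png",im[:,:,::-1])
for k in('orange','wood'): print(k,blobs(im,*W[k],200)[0])
m=blobs(im,*W['wood'])[1]
n,l,s,c=cv2.connectedComponentsWithStats(m); i=1+s[1:,4].argmax()
q=np.array([plane("wrist",*p[::-1],38,T)[:2] for p in np.argwhere(l==i)]).astype(np.float32)
print(cv2.minAreaRect(q),q.min(0),q.max(0))
```

```text
[ 0.003  0.002 -0.002] [ 2.3 -1.1 90.5]
[ 394.494 -293.387  102.592] 51.33999334727755 0.0058574142696573555
orange []
wood [(241, np.float64(6.6), np.float64(33.0), [0, 17, 22, 29]), (2440, np.float64(254.2), np.float64(179.3), [229, 133, 48, 167]), (204, np.float64(20.8), np.float64(293.9), [6, 285, 24, 23])]
((396.77252197265625, -313.09259033203125), (34.79179000854492, 139.69671630859375), 1.5468488931655884) [ 377.904 -383.084] [ 412.716 -243.255]
```

View pics/w2.png

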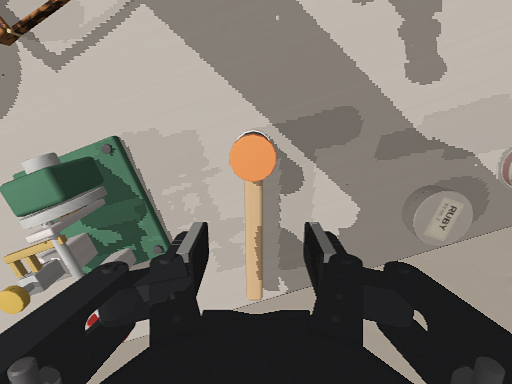

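The handle is centred between the fingers (column 254, fingers at 207 and 305), and the head is at (253,158). Now I go down, grip and lift.

>>> play_rows:
  rows:
    - [0,0,0,2,-1,35,60]
    - [0,0,0,2,-1,65,60]
    - [0,0,0,2,-1,82,60]
    - [0,0,0,2,-1,90,60]
    - [0,0,0,2,-1,90,60]
    - [0,0,0,2,-1,90,10]
    - [0,0,0,2,-1,90,0]
    - [0,0,0,2,-1,90,0]
    - [0,0,0,2,-1,90,0]
    - [0,0,0,2,-1,90,0]
  squeeze: 110

```text
clock: 4.5
tool_pos: [392.9, -291.2, 11.7]
eef_rot: [[0.073, 0.997, 0.002], [0.997, -0.073, -0.002], [-0.002, 0.002, -1.0]]
ft_force: [-0.8, -0.4, 6.7]
width: 12.1
grip_force: 107.3
```

>>> play_rows:
  rows:
    - [0,0,0,0,0,0,0]
    - [0,0,0,0,0,0,0]
    - [0,0,0,0,0,-3,0]
    - [0,0,0,0,0,-10,0]
    - [0,0,0,0,0,-30,0]
    - [0,0,0,0,0,-70,0]
    - [0,0,0,0,0,-110,0]
    - [0,0,0,0,0,-150,0]
    - [0,0,0,0,0,-185,0]
    - [0,0,0,0,0,-185,0]

```text
clock: 5.5
tool_pos: [394.4, -292.5, 200.8]
eef_rot: [[0.073, 0.997, 0.007], [0.997, -0.073, -0.007], [-0.006, 0.008, -1.0]]
ft_force: [0.9, -0.1, -2.2]
width: 12.1
grip_force: 107.7
```

Run:
```python
from h import *
np.set_printoptions(precision=3,suppress=True)
print(*rel([413,-109.8,195],-30),sense()['qpos'])
```

```text
[0.009 0.004 0.451] [183.6   5.2   4.7] [-0.767  0.211 -0.227  1.123  0.     0.876]
```

>>> play_rows:
  rows:
    - [0,0,0.05,20,0,4,0]
    - [0,0,0.12,55,1,4,0]
    - [0,0,0.2,90,2,4,0]
    - [0,0,0.3,125,3,4,0]
    - [0,0,0.39,155,4,4,0]
    - [0,0,0.45,175,5,4,0]
    - [0.009,0.004,0.45,183.5,5,4,0]
    - [0.009,0.004,0.45,183.5,5,4,0]
    - [0.009,0.004,0.45,183.5,5,4,0]
    - [0.009,0.004,0.45,183.5,5,4,0]

```text
clock: 6.5
tool_pos: [410.3, -108.5, 191.1]
eef_rot: [[0.5, 0.866, -0.008], [0.866, -0.5, 0.006], [0.002, -0.01, -1.0]]
ft_force: [0.5, -0.6, -3.1]
width: 11.8
grip_force: 107.5
```

Run:
```python
from h import *
np.set_printoptions(precision=3,suppress=True)
T=tool(); im=get_image("wrist"); a=get_image("side"); s=get_image("scene")
print(T,sense()['width'])
cv2.imwrite("pics/w3.png",im[:,:,::-1]);cv2.imwrite("pics/side3.png",a[:,:,::-1]);cv2.imwrite("pics/scene3.png",s[:,:,::-1])
v=np.vstack([cv2.resize(im,(512,384))[:,:], ])
c=np.hstack([cv2.resize(im,(480,360)),cv2.resize(a[110:230,180:300],(320,320))[:,:].copy() if 0 else cv2.resize(a[110:230,185:290],(315,360))])
cv2.imwrite("pics/c3.png",c[:,:,::-1])
```

```text
[[   0.5      0.866   -0.008  410.346]
 [   0.866   -0.5      0.006 -108.523]
 [   0.002   -0.01    -1.     191.086]
 [   0.       0.       0.       1.   ]] 12.160292892489133
```

View pics/c3.png

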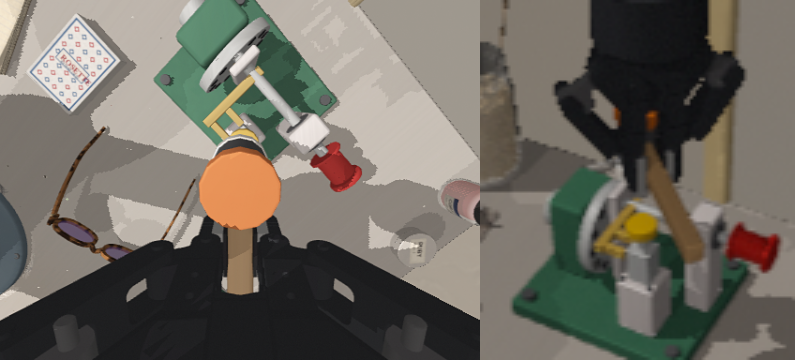

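The mallet is gripped level. In the wrist crop its orange face is at about (240,188), with the yellow peg head mostly hidden below it. The side crop shows the head above and beside the peg. Next I check the head offset and the tilt.

Run:
```python
from h import *
np.set_printoptions(precision=2,suppress=True)
T=tool(); im=cv2.imread("pics/w3.png")[:,:,::-1].copy()
h=cv2.cvtColor(im,cv2.COLOR_RGB2HSV); m=cv2.inRange(h,(6,120,120),(17,255,255)); n,l,s,c=cv2.connectedComponentsWithStats(m); i=1+s[1:,4].argmax()
k=(l==i).astype(np.uint8); k=cv2.morphologyEx(k,cv2.MORPH_OPEN,np.ones((31,31),np.uint8))
ct=max(cv2.findContours(k,0,1)[0],key=cv2.contourArea); e=cv2.fitEllipse(ct); print(e)
p=plane("wrist",*e[0],239,T)
print(p,"diam mm",np.mean(e[1])*(334-239)/281/1.0, "tool",T[:3,:3].T@(p-T[:3,3]))
for yaw in(-30,): print(rel([430-34.3*np.cos(np.radians(60.3)),-80-34.3*np.sin(np.radians(60.3)),146],yaw))
```

```text
((255.22669982910156, 201.16375732421875), (83.6864013671875, 85.96280670166016), 175.96728515625)
[428.59 -79.02 239.  ] diam mm 28.67735723583724 tool [ 34.6    0.68 -47.71]
(array([-0.01, -0.  , -0.  ]), array([-0. ,  3.5, 45.2]))
```

>>> play_rows:
  rows:
    - [-0.01,0,0,0,2,10,0]
    - [-0.01,0,0,0,3.5,20,0]
    - [-0.01,0,0,0,3.5,30,0]
    - [-0.01,0,0,0,3.5,36,0]
    - [-0.01,0,0,0,3.5,38,0]
    - [-0.01,0,0,0,3.5,38,0]
    - [-0.01,0,0,0,3.5,38,0]

```text
clock: 7.35
tool_pos: [413.3, -109.2, 153.5]
eef_rot: [[0.499, 0.866, 0.002], [0.866, -0.499, 0.001], [0.002, 0.001, -1.0]]
ft_force: [1.0, 0.4, -2.6]
width: 11.9
grip_force: 107.6
```

Run:
```python
from h import *
a=get_image("side"); s=get_image("scene"); im=get_image("wrist"); print(sense()['tool_pos'],sense()['ft_force'])
cv2.imwrite("pics/side4.png",a[:,:,::-1])
c=np.hstack([cv2.resize(a[130:230,185:285],(400,400),interpolation=cv2.INTER_CUBIC),cv2.resize(s[110:210,210:310],(400,400),interpolation=cv2.INTER_CUBIC)])
cv2.imwrite("pics/c4.png",c[:,:,::-1])
```

```text
[ 413.44448149 -109.21159874  153.64499668] [ 0.23227884 -0.37993063 -1.84198689]
```

View pics/c4.png

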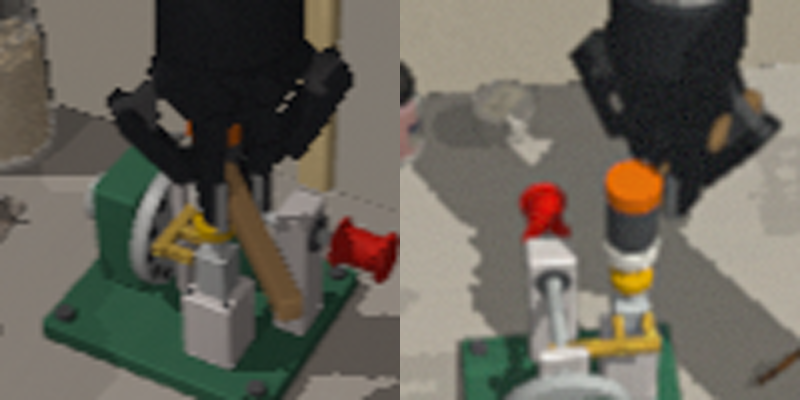

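In the scene crop the white face at (635,255) sits straight above the yellow head at (632,278), a few mm clear, so the aim is right. Now I drive down at about 20 mm/s.

>>> play_rows:
  rows:
    - [0,0,0,0,0,4,0]
    - [0,0,0,0,0,7,0]
    - [0,0,0,0,0,9,0]
    - [0,0,0,0,0,11,0]
    - [0,0,0,0,0,13,0]
    - [0,0,0,0,0,15,0]
    - [0,0,0,0,0,17,0]
    - [0,0,0,0,0,19,0]

```text
clock: 8.3
tool_pos: [413.1, -109.2, 134.5]
eef_rot: [[0.499, 0.866, 0.002], [0.866, -0.499, 0.001], [0.002, 0.001, -1.0]]
ft_force: [-2.1, -1.2, 3.1]
width: 12.0
grip_force: 108.4
```

>>> play_rows:
  rows:
    - [0,0,0,0,0,2,0]
    - [0,0,0,0,0,4,0]
    - [0,0,0,0,0,6,0]
    - [0,0,0,0,0,7,0]

```text
clock: 8.7
tool_pos: [413.1, -109.2, 127.1]
eef_rot: [[0.5, 0.866, 0.001], [0.866, -0.5, 0.001], [0.002, 0.0, -1.0]]
ft_force: [-1.8, -1.2, 3.2]
width: 12.0
grip_force: 108.4
```

>>> play_rows:
  rows:
    - [0,0,0,0,0,1,0]
    - [0,0,0,0,0,2,0]
    - [0,0,0,0,0,2,0]

```text
clock: 9.0
tool_pos: [413.2, -109.3, 125.6]
eef_rot: [[0.5, 0.866, 0.001], [0.866, -0.5, 0.001], [0.002, 0.001, -1.0]]
ft_force: [-3.7, -1.4, 6.7]
width: 12.2
grip_force: 109.0
```

>>> play_rows:
  rows:
    - [0,0,0,0,0,1,0]
    - [0,0,0,0,0,2,0]
    - [0,0,0,0,0,2,0]

```text
clock: 9.3
tool_pos: [413.2, -109.7, 125.2]
eef_rot: [[0.499, 0.866, 0.002], [0.866, -0.499, -0.0], [0.001, 0.002, -1.0]]
ft_force: [-8.7, -0.9, 21.1]
width: 12.1
grip_force: 111.2
```

Force rose to 24 N with no further travel, so the peg is at its stop. Now I lift and check its height.

>>> play_rows:
  rows:
    - [0,0,0,0,0,-8,0]
    - [0,0,0,0,0,-30,0]
    - [0,0,0,0,0,-60,0]
    - [0,0,0,-45,0,-75,0]
    - [0,0,0,-90,0,-75,0]
    - [0,0,0,-90,0,-75,0]
    - [0,0,0,-90,0,-75,0]
    - [0,0,0,-90,0,-75,0]

```text
clock: 10.1
tool_pos: [368.1, -186.4, 197.5]
eef_rot: [[0.499, 0.867, 0.001], [0.867, -0.499, 0.003], [0.003, -0.001, -1.0]]
ft_force: [0.1, 0.5, -1.8]
width: 12.1
grip_force: 107.6
```

Run:
```python
from h import *
np.set_printoptions(precision=3,suppress=True)
T=tool(); im=get_image("wrist"); a=get_image("side"); s=get_image("scene"); print(T)
cv2.imwrite("pics/w5.png",im[:,:,::-1]);cv2.imwrite("pics/side5.png",a[:,:,::-1]);cv2.imwrite("pics/scene5.png",s[:,:,::-1])
B={}
for n,i in(("scene",s),("side",a)):
    B[n]=[b for b in blobs(i,*COL['yellow'])[0]]; print(n,B[n])
print('w',blobs(im,*W['yellow'],100)[0])
print(*rel([394.5,-260,100],-4))
```

```text
[[   0.499    0.867    0.001  368.122]
 [   0.867   -0.499    0.003 -186.356]
 [   0.003   -0.001   -1.     197.482]
 [   0.       0.       0.       1.   ]]
scene [(17, np.float64(346.1), np.float64(126.6), [344, 125, 5, 4]), (71, np.float64(267.3), np.float64(181.8), [263, 178, 10, 9])]
side [(54, np.float64(237.2), np.float64(189.4), [233, 186, 10, 8]), (75, np.float64(269.7), np.float64(320.0), [265, 316, 10, 10])]
w [(130, np.float64(260.2), np.float64(38.3), [241, 11, 32, 40])]
[ 0.    -0.002 -0.451] [-51.3  59.5  97.6]
```

Run:
```python
from h import *
np.set_printoptions(precision=2,suppress=True)
print(tri(ray("scene",267.3,181.8),ray("side",237.2,189.4)))
b=tri(ray("scene",267.3,181.8),ray("side",237.7,189.4));print(b)
f=lambda n,z,p:None
# expected pixel shift for a 16 mm drop
for n,u in(("scene",(267.5,178.2)),("side",(237.7,184.6))):
    c=calibration(n);E=np.array(c['extrinsics']);F=192/np.tan(np.radians(c['fov_y'])/2)
    for z in(126,110):
        q=E@[430,-80,z,1]; print(n,z,c['cx']+F*q[0]/-q[2],c['cy']-F*q[1]/-q[2])
print(calibration.cache_info())
```

```text
(array([429.42, -78.79, 108.24]), np.float64(3.544422963865446))
(array([429.87, -79.41, 107.92]), np.float64(2.551480053375776))
scene 126 267.9106001270053 176.96283157551304
scene 110 267.71806480394287 181.37091308176528
side 126 238.1828851686143 183.55059768610366
side 110 238.34749528129424 188.55073056751513
CacheInfo(hits=4, misses=2, maxsize=None, currsize=2)
```

The side-view shift of 4.8 px (5.0 expected for 16 mm), the stall and the contact height TCP 125.2 (face about 114 mm) all say the peg is fully down. Now I put the mallet back near its old place.

Run:
```python
from h import *
np.set_printoptions(precision=3,suppress=True)
print(*rel([393.5,-282,80],-4))
```

```text
[ 0.    -0.002 -0.451] [-71.   69.6 117.5]
```

>>> play_rows:
  rows:
    - [0,0,-0.1,-18,17,25,0]
    - [0,0,-0.2,-36,35,50,0]
    - [0,0,-0.3,-55,53,75,0]
    - [0,0,-0.4,-71,69.6,95,0]
    - [0,0,-0.451,-71,69.6,110,0]
    - [0,0,-0.451,-71,69.6,117,0]
    - [0,0,-0.451,-71,69.6,117,0]
    - [0,0,-0.451,-71,69.6,117,0]

```text
clock: 11.05
tool_pos: [393.4, -282.6, 81.4]
eef_rot: [[0.071, 0.997, 0.001], [0.997, -0.071, 0.001], [0.002, 0.001, -1.0]]
ft_force: [0.6, 0.1, -2.4]
width: 12.5
grip_force: 107.6
```

>>> play_rows:
  rows:
    - [0,0,0,0,0,20,0]
    - [0,0,0,0,0,40,0]
    - [0,0,0,0,0,55,0]
    - [0,0,0,0,0,61,0]
    - [0,0,0,0,0,64,0]
    - [0,0,0,0,0,64,0]

```text
clock: 11.65
tool_pos: [393.7, -283.4, 17.6]
eef_rot: [[0.072, 0.997, 0.002], [0.997, -0.072, 0.001], [0.001, 0.002, -1.0]]
ft_force: [0.6, -0.3, -2.2]
width: 11.7
grip_force: 107.8
```

>>> play_rows:
  rows:
    - [0,0,0,0,0,2,0]
    - [0,0,0,0,0,4,0]
    - [0,0,0,0,0,5,0]
    - [0,0,0,0,0,5,0]

```text
clock: 12.05
tool_pos: [393.1, -283.1, 12.0]
eef_rot: [[0.072, 0.997, 0.001], [0.997, -0.072, 0.001], [0.002, 0.001, -1.0]]
ft_force: [-0.5, 0.5, -2.6]
width: 11.8
grip_force: 107.8
```

>>> play_rows:
  rows:
    - [0,0,0,0,0,0.5,0]
    - [0,0,0,0,0,1,0]
    - [0,0,0,0,0,1,0]

```text
clock: 12.35
tool_pos: [393.2, -283.4, 11.7]
eef_rot: [[0.072, 0.997, 0.002], [0.997, -0.072, 0.001], [0.001, 0.001, -1.0]]
ft_force: [-1.3, 0.1, 4.4]
width: 11.9
grip_force: 109.0
```

Contact with the bench. I open partly, let it settle, then rise.

>>> play_rows:
  rows:
    - [0,0,0,0,0,0,20]
    - [0,0,0,0,0,0,40]
    - [0,0,0,0,0,0,60]
    - [0,0,0,0,0,0,60]
    - [0,0,0,0,0,-10,60]
    - [0,0,0,0,0,-40,60]
    - [0,0,0,0,0,-90,60]
    - [0,0,0,0,0,-140,60]
    - [0,0,0,0,0,-190,60]
    - [0,0,0,0,0,-190,60]

```text
clock: 13.35
tool_pos: [396.3, -286.5, 209.1]
eef_rot: [[0.072, 0.997, 0.011], [0.997, -0.072, -0.008], [-0.007, 0.012, -1.0]]
ft_force: [0.7, 0.2, -0.7]
width: 51.3
grip_force: 0.0
```

Run:
```python
from h import *
np.set_printoptions(precision=3,suppress=True)
print(sense()['tool_pos'],sense()['width'])
print(*rel([491.5,-143,170],13.5))
print(*rel([475,-180,240],13.5))
```

```text
[ 396.297 -286.544  209.067] 51.253892201861824
[ 0.011  0.009 -0.308] [150.3  84.2  39. ]
[ 0.011  0.009 -0.308] [111.7  71.2 -30.9]
```

>>> play_rows:
  rows:
    - [0,0,-0.08,30,17,0,60]
    - [0,0,-0.16,65,36,0,60]
    - [0,0,-0.24,100,56,0,60]
    - [0,0,-0.3,130,73,0,60]
    - [0.01,0.009,-0.308,150,84,0,60]
    - [0.01,0.009,-0.308,150,84,20,60]
    - [0.01,0.009,-0.308,150,84,38,60]
    - [0.01,0.009,-0.308,150,84,38,60]
    - [0.01,0.009,-0.308,150,84,38,60]
    - [0.01,0.009,-0.308,150,84,38,60]

```text
clock: 14.35
tool_pos: [487.9, -140.2, 164.3]
eef_rot: [[-0.233, 0.972, -0.008], [0.972, 0.233, 0.009], [0.011, -0.006, -1.0]]
ft_force: [-0.1, -1.0, 0.5]
width: 51.1
grip_force: 0.0
```

Run:
```python
from h import *
np.set_printoptions(precision=3,suppress=True)
T=tool(); np.save("T6.npy",T); im=get_image("wrist"); s=get_image("scene"); print(T)
cv2.imwrite("pics/w6.png",im[:,:,::-1]);cv2.imwrite("pics/scene6.png",s[:,:,::-1])
c=np.hstack([cv2.resize(im,(480,360)),cv2.resize(s[110:230,210:315],(315,360))])
cv2.imwrite("pics/c6.png",c[:,:,::-1])
for k in('red','yellow'): print(k,blobs(im,*W[k],100)[0])
```

```text
[[  -0.233    0.972   -0.008  487.946]
 [   0.972    0.233    0.009 -140.167]
 [   0.011   -0.006   -1.     164.339]
 [   0.       0.       0.       1.   ]]
red [(1587, np.float64(259.3), np.float64(205.5), [240, 179, 40, 52])]
yellow [(1051, np.float64(192.6), np.float64(102.2), [174, 81, 38, 40])]
```

View pics/c6.png

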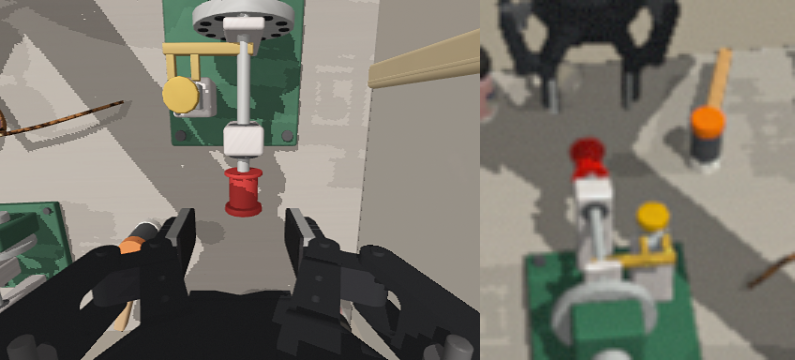

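The wrist crop shows the knob in front of the fingers, its rims at about rows 173 and 212 of the crop (full-picture box 240–280, 179–231). The mallet stands upright clear of the jig, and the peg head is lowered. Next I find the waist between the rims.

Run:
```python
from h import *
np.set_printoptions(precision=1,suppress=True)
T=np.load("T6.npy"); im=cv2.imread("pics/w6.png")[:,:,::-1].copy()
m=blobs(im,*W['red'])[1][175:235,230:290]
for r in range(60):
    x=np.nonzero(m[r])[0]
    if len(x): print(r+175,x.min()+230,x.max()+230,plane("wrist",(x.min()+x.max())/2+230,r+175,96,T)[:2])
```

```text
179 247 270 [ 486.5 -124.7]
180 244 275 [ 487.4 -125.3]
181 242 278 [ 488. -126.]
182 241 278 [ 487.8 -126.9]
183 240 279 [ 488.  -127.6]
184 240 279 [ 488.1 -128.4]
185 240 279 [ 488.3 -129.2]
186 240 279 [ 488.5 -130. ]
187 241 277 [ 488.3 -130.8]
188 243 275 [ 488.5 -131.6]
189 245 274 [ 489.1 -132.3]
190 245 274 [ 489.3 -133.1]
191 245 274 [ 489.5 -133.9]
192 245 274 [ 489.7 -134.6]
193 245 274 [ 489.9 -135.4]
194 245 274 [ 490.  -136.2]
195 245 274 [ 490.2 -137. ]
196 245 274 [ 490.4 -137.8]
197 245 273 [ 490.2 -138.7]
198 245 273 [ 490.4 -139.5]
199 245 273 [ 490.6 -140.3]
200 245 273 [ 490.8 -141.1]
201 245 273 [ 491.  -141.9]
202 245 273 [ 491.2 -142.7]
203 245 273 [ 491.4 -143.5]
204 245 273 [ 491.6 -144.3]
205 245 273 [ 491.8 -145.1]
206 245 273 [ 492.  -145.9]
207 245 273 [ 492.2 -146.7]
208 245 273 [ 492.4 -147.5]
209 245 273 [ 492.6 -148.3]
210 246 273 [ 493.2 -149. ]
211 245 273 [ 493.  -149.9]
212 245 273 [ 493.2 -150.8]
213 246 273 [ 493.8 -151.5]
214 245 273 [ 493.6 -152.4]
215 244 274 [ 493.8 -153.2]
216 243 276 [ 494.4 -153.9]
217 242 277 [ 494.6 -154.8]
218 241 277 [ 494.4 -155.7]
219 241 278 [ 495.  -156.4]
220 241 278 [ 495.2 -157.2]
221 241 278 [ 495.4 -158.1]
222 241 278 [ 495.6 -158.9]
223 241 278 [ 495.8 -159.7]
224 241 278 [ 496.  -160.6]
225 241 277 [ 495.8 -161.5]
226 242 276 [ 496.  -162.3]
227 243 275 [ 496.2 -163.2]
228 244 274 [ 496.4 -164. ]
229 247 271 [ 496.6 -164.9]
230 250 268 [ 496.8 -165.7]
```

The waist runs between picture rows 186 and 219, so its middle is at about (491.3, −143.2). The jig geometry predicts (491.2, −142.4), which agrees.

Run:
```python
from h import *
np.set_printoptions(precision=3,suppress=True)
print(*rel([491.3,-143,75],13.5))
```

```text
[-0.005 -0.01  -0.   ] [-4.3  2.9 89.3]
```

>>> play_rows:
  rows:
    - [-0.005,-0.01,0,-4,3,20,60]
    - [-0.005,-0.01,0,-4.3,3,40,60]
    - [-0.005,-0.01,0,-4.3,3,60,60]
    - [-0.005,-0.01,0,-4.3,3,75,60]
    - [-0.005,-0.01,0,-4.3,3,85,60]
    - [-0.005,-0.01,0,-4.3,3,89,60]
    - [-0.005,-0.01,0,-4.3,3,89,60]
    - [-0.005,-0.01,0,-4.3,3,89,60]

```text
clock: 15.25
tool_pos: [491.3, -142.7, 75.0]
eef_rot: [[-0.234, 0.972, -0.001], [0.972, 0.234, 0.001], [0.001, -0.001, -1.0]]
ft_force: [-0.4, 0.3, 0.5]
width: 51.1
grip_force: 0.0
```

Run:
```python
from h import *
np.set_printoptions(precision=3,suppress=True)
print(sense()['tool_pos'],sense()['ft_force'],*rel([491.3,-143,75],13.5))
```

```text
[ 491.287 -142.732   75.023] [-0.37   0.265  0.452] [-0.001 -0.001  0.   ] [-0.3 -0.1  0. ]
```

Positioned within 0.3 mm. I close gently first and read the width: 24 mm means the waist, 32 mm means a rim.

>>> play_rows:
  rows:
    - [0,0,0,-0.3,0,0,40]
    - [0,0,0,-0.3,0,0,20]
    - [0,0,0,-0.3,0,0,0]
    - [0,0,0,-0.3,0,0,0]
    - [0,0,0,-0.3,0,0,0]
    - [0,0,0,-0.3,0,0,0]
  squeeze: 30

```text
clock: 15.85
tool_pos: [491.1, -143.1, 75.0]
eef_rot: [[-0.234, 0.972, -0.001], [0.972, 0.234, 0.0], [0.0, -0.001, -1.0]]
ft_force: [-1.8, -0.4, 5.9]
width: 23.2
grip_force: 29.3
```

Width 23.2 mm, so I have the waist. Now squeeze harder and pull along tool −x.

>>> play_rows:
  rows:
    - [0,0,0,0,0,0,0]
    - [0,0,0,0,0,0,0]
    - [0,0,0,-1,0,0,0]
    - [0,0,0,-2,0,0,0]
    - [0,0,0,-4,0,0,0]
    - [0,0,0,-6,0,0,0]
  squeeze: 90

```text
clock: 16.45
tool_pos: [492.1, -147.2, 75.1]
eef_rot: [[-0.234, 0.972, -0.001], [0.972, 0.235, 0.004], [0.004, -0.001, -1.0]]
ft_force: [-2.3, 5.1, 10.3]
width: 21.9
grip_force: 87.6
```

>>> play_rows:
  rows:
    - [0,0,0,-2,0,0,0]
    - [0,0,0,-4,0,0,0]
    - [0,0,0,-6,0,0,0]
    - [0,0,0,-8,0,0,0]
    - [0,0,0,-10,0,0,0]
    - [0,0,0,-12,0,0,0]
    - [0,0,0,-12,0,0,0]

```text
clock: 17.15
tool_pos: [494.7, -158.2, 75.1]
eef_rot: [[-0.235, 0.972, -0.002], [0.972, 0.235, 0.005], [0.006, -0.0, -1.0]]
ft_force: [-2.9, 6.5, 11.3]
width: 21.8
grip_force: 87.8
```

>>> play_rows:
  rows:
    - [0,0,0,-1,0,0,0]
    - [0,0,0,-2,0,0,0]
    - [0,0,0,-3,0,0,0]
    - [0,0,0,-4,0,0,0]
    - [0,0,0,-5,0,0,0]
    - [0,0,0,-5,0,0,0]

```text
clock: 17.75
tool_pos: [495.8, -162.5, 75.1]
eef_rot: [[-0.235, 0.972, -0.002], [0.972, 0.235, 0.006], [0.006, -0.0, -1.0]]
ft_force: [-2.7, 8.8, 11.1]
width: 21.5
grip_force: 87.8
```

>>> play_rows:
  rows:
    - [0,0,0,-0.5,0,0,0]
    - [0,0,0,-1,0,0,0]
    - [0,0,0,-1.5,0,0,0]
    - [0,0,0,-1.5,0,0,0]
    - [0,0,0,-1.5,0,0,0]

```text
clock: 18.25
tool_pos: [495.8, -162.6, 75.0]
eef_rot: [[-0.236, 0.972, -0.002], [0.972, 0.236, 0.009], [0.009, 0.0, -1.0]]
ft_force: [-2.8, 11.6, 13.3]
width: 21.8
grip_force: 88.1
```

>>> play_rows:
  rows:
    - [0,0,0,-0.7,0,0,0]
    - [0,0,0,-1.4,0,0,0]
    - [0,0,0,-1.4,0,0,0]
    - [0,0,0,-1.4,0,0,0]
    - [0,0,0,-1.4,0,0,0]
    - [0,0,0,-1.4,0,0,0]

```text
clock: 18.85
tool_pos: [495.8, -162.6, 75.0]
eef_rot: [[-0.236, 0.972, -0.002], [0.972, 0.236, 0.011], [0.012, 0.001, -1.0]]
ft_force: [-2.9, 15.0, 16.0]
width: 21.8
grip_force: 88.3
```

Run:
```python
from h import *
im=get_image("wrist"); a=get_image("side"); s=get_image("scene"); print(sense()['tool_pos'],sense()['ft_force'],sense()['width'])
c=np.hstack([cv2.resize(im,(420,315)),cv2.resize(a[130:305,180:385],(369,315))])
cv2.imwrite("pics/c7.png",c[:,:,::-1])
```

```text
[ 495.79302334 -162.59868068   74.97686159] [-3.63308021 15.70253076 15.62087878] 21.867850690884072
```

View pics/c7.png

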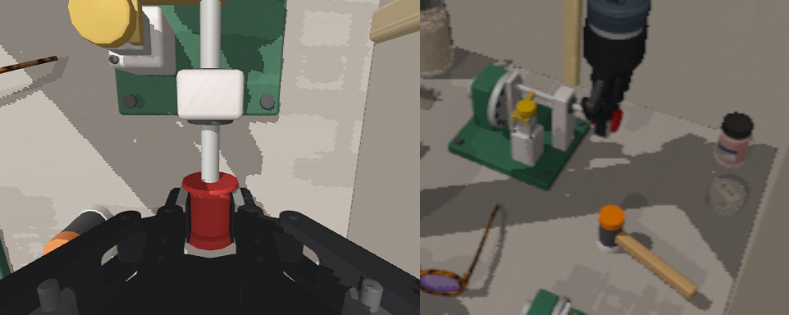

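The wrist crop shows the knob gripped at (210,220) with the rod drawn out to the barrel. The side crop shows the mallet standing clear at (611,230) with its handle level, the peg down at (525,108) and the bystanders in place. The plunger is stalled at 20 mm against its stop, so I hand the job in.

```bash
python3 -c "
from plant import job_done; print(job_done())"
```

```text
the job is handed in; nothing more can be done
None
```

I drove the lock peg down to its stop with the mallet, stood the mallet back on the bench clear of the jig, and handed the job in at about 19 s with the red knob still gripped and the plunger held about 20 mm back against its stop.

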